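# Take the caliper out from under the case's sliding tray and hold it ready over the bone

### The job

The caliper lies at the bottom of the open instrument case, partly under the sliding tray, and is too long to come straight up past it: slide the tray right to the end of the case away from the caliper's jaws, then tilt the caliper and draw it out slantwise, jaws first, over the end wall. Finish still holding it in the gripper, ready to measure: flat and face up in the free air, a few centimetres above the bone on the grey foam rest, the middle of the caliper over the middle of the rest and its beam along the length of the rest. Leave the bone where it lies and the glass vial standing.

Things in the scene. Friction and masses are not known exactly. Their poses are not given: they have to be found in the camera images.
- case: grey instrument case, fixed, lid open, leaning back at its +x side to 0.22 m high. Origin: centre of underside; y along its length, to the end where the caliper's jaws lie. Inside 150 (x) by 300 mm (y), walls 4 mm, rim 71 mm, dark floor 10 mm above the table; two foam bars across the floor, 20 mm wide, tops at 18 mm, centred at y -0.030 and +0.100; runner 4 mm wide on each long wall, top at 49 mm
- tray (a joint): aluminium tray, 146 (x) by 138 (y) by 19 mm, sliding along the case on its runners, cannot lift off; underside 50, rim 69 mm above the table. Value in m: 0 = against the end wall at the caliper's jaws (its centre at case y +0.080), grows towards case -y; 0.160 = against the other end wall (opening left: case y -0.011 to +0.150). 1.2 N friction, stays where left
- tray_grip (a point): middle of the tray's handle, over the tray's centre: a round steel bar 10 mm thick, 64 mm long along case y, its axis 86 mm above the table; fingers have free room beside it down to 67 mm above the table
- caliper: steel caliper, 220 (y) by 70 (x) by 8 mm, 0.11 to 0.18 kg, loose, face up across the foam bars, 18 mm above the table. Origin: centre of underside; z up, y along the beam to the jaw end (+0.110). Beam x +0.003 to +0.019, 4 mm thick; jaws (closed, fixed) y +0.074 to +0.110; sliding head on the beam y +0.043 to +0.091. Centre of mass (+0.008, +0.030). Jaw end starts 8 to 24 mm from the end wall
- jaw_end (a point): middle of the beam's underside at its jaw end, at caliper (+0.011, +0.110, 0)
- plain_end (a point): middle of the beam's underside at its plain end, at caliper (+0.011, -0.110, 0); the beam is bare, 16 mm wide, from here to caliper y +0.043 and can be pinched across its width
- rest: grey foam rest under the bone, fixed, 65 (x) by 130 (y) by 9 mm. Origin: centre of underside; y along its length
- bone: long bone 91 by 29 by 13 mm lying loose on the foam rest, roughly along it, top 22 mm above the table. Origin: centre of underside, x along the bone
- vial: upright glass vial with black cap, 27 mm across, 69 mm high, standing beyond the rest. Origin: centre of underside

How it is judged (in metres and radians):
On the way, in this order (a step that is already met when the one before it is completed fails the run):
1. the tray has been slid right to the end of the case away from the caliper's jaws (value of joint tray above 0.15 m), for 0.1 s.
2. the caliper is tilted, its jaw end above the case's rim while its plain end is still down below the tray (z of jaw_end in the frame of case above 0.071 m and z of plain_end in the frame of case below 0.05 m), for 0.1 s.
3. the whole caliper has come out above the case's rim (z of each of jaw_end, plain_end in the frame of case above 0.071 m), for 0.1 s.
At the end, for the whole second after the job is handed in: Held in the fingers and still, touching neither case nor bone: the caliper's middle within 40 mm (horizontally) of the middle of the rest, its underside 28 to 130 mm above the table, flat and face up within 0.2 rad, its beam within 0.2 rad of the rest's length (horizontal distance between caliper and rest below 0.04 m and height (world z) of caliper between 0.028 and 0.13 m and angle between caliper's own z axis and vertical below 0.2 rad and angle between the y axis of caliper and the y axis of rest, either way round below 0.2 rad and contact force between caliper and the fingers above 2 N and contact force between caliper and case below 0.1 N and contact force between caliper and bone below 0.1 N and linear speed of caliper below 0.03 m/s); the arm keeps its last pose, push and grip.
It fails at once if the bone was disturbed (distance of bone from where it was at the start of the episode above 0.01 m).
It fails at once if the vial was knocked over (angle between vial's own z axis and vertical above 0.5 rad).
It also fails if it takes over 51 s, if anything falls off the work surface, if the arm or the gripper's body presses on something with over 40 N, if the wrist force passes 120 N, or if a joint passes its speed limit or range.

### The arm

A 7-joint arm with a two-finger parallel gripper is mounted at the origin on a cart in front of the work surface, level with it; the furniture and walls round the work are solid. World frame = base frame: x ahead of the robot, y to its left, z up, the work surface at z = 0. Lengths are in mm, angles in rad, forces in N, time in s.
With the tool pointing down it reaches from about 400 to 875 mm from the base axis. Payload 4.4 kg.
Tool frame: the origin (TCP) lies midway between the tips of the shut fingers; the grasp point (between the pads) lies 19 mm behind it; z points along the fingers, y is the line along which they close (so a half turn about z gives the same grasp; the last joint's range is limited). The gripper opens to 85 mm and grips with 20 to 120 N. Pads are 22 mm wide; open, the fingers measure 114 mm over their backs; the gripper's body (76 mm by 85 mm) begins 54 mm behind the grasp point. The pads swing forward as they close: fully open they stand 13 mm farther back than shut.
Start: joints at [-1.274, 0.628, 0.038, 1.517, -0.027, 0.996, -0.02], TCP at [230.658, 607.713, 231.313] pointing down, gripper open.
Joint ranges: [-3.06, 3.06], [-0.37, 2.12], [-1.25, 1.32], [0.18, 2.47], [-1.1, 4.24], [0.23, 1.98], [-2.94, 2.94]. Speed limits (rad/s): [2.57, 2.57, 3.14, 3.14, 3.14, 3.14, 3.14].

### API

Orientations are given as [roll, pitch, yaw] about the fixed x, y, z axes, in that order (R = Rz(yaw) Ry(pitch) Rx(roll)).
In Python, from cell import ctrl, get_image, get_calibration gives the robot as it stands.
- The arm moves only by the shell command python3 -m creep 'ROWS'. ROWS is JSON, a list of rows, each an object of numbers: "dx", "dy", "dz": the shift along the world's x, y, z normalised to -1 to 1, where 1 is 0.4 m; "rx", "ry", "rz": the turn, a rotation vector about the world's x, y, z normalised to -1 to 1, where 1 is 2 pi rad; "grip": the closure, from -1 (fully open) to 1 (shut). A call has exactly 5 rows; each row is the pose to reach, as a shift and turn from the pose commanded when the call began, turning the shorter way round; what a row does not reach only later rows make up. A row lasts 1/8 s, in which the tool goes at most 62.5 mm and 10.7 degrees, less where a joint would pass 70% of its speed; a pose out of reach is approached as far as the arm can. A call with a number of a shift or a turn outside -1 to 1 is refused whole. A call with a gripper value outside its range is refused whole. The fingers move at their own pace and stop on an object; the grip force is fixed at half the most. Time passes only in rows, so rows that repeat a pose let the fingers close, or fill a call up. It gives the time, the measured TCP pose, the force, the opening and the grip force at its end, in the units of the state.
- ctrl.read_state(): the state, without advancing time (a new reading comes with each control period).
- get_image(name): name is "scene" or "side" or "wrist"; returns the picture (480x640x3 uint8, red, green, blue); there is no depth.
- get_calibration(name): a dict with "mtx" (3x3 intrinsics, pixels), "distortion" ([k1, k2, p1, p2, k3] as OpenCV has them; the pictures are not rectified), "world_from_camera" (4x4, takes a point from camera to world coordinates). Camera axes: x right, y down, z forward; pixel columns grow to the right and rows downward; lengths in mm; the calibration is good to about 2 mm. A picture is of the moment at which its call begins: read the wrist's pose just before it. get_calibration takes no time and is no camera call; for the wrist camera it gives the pose at the moment of the call.
- ctrl.finish_job(): hands the job in; it is judged then, once.
The state is a dict: "clock": time; "qpos": joint angles; "qd": joint speeds; "tau": joint torques, N m; "eef_pos": TCP position; "tool_rot": TCP orientation; "force": force on the tool from outside, world axes, zero at the start; "torque": the same for the moment, N m; "width": finger opening in mm; "gripper_force": force on a finger pad.
Only numpy, scipy, OpenCV 4.12 (cv2) and the standard library are available. Lean on these libraries where they do the work, as an engineer would, in place of code of your own. Each camera call takes 0.05 s, during which the arm holds its last target. There are 200 camera calls.

## Working session

There is one attempt and no reset: what is moved stays moved. The work goes in short steps, Python scripts to look and compute and a shell command to move; the robot and the scene stay as the last step left them, time stands still between calls to the robot, and variables do not carry over. Pictures are saved under pics/ and viewed, at most 10 in all, crops included, and the job is handed in when it is done.

```bash
mkdir -p pics; ls
python3 - <<'E'
from cell import ctrl,get_image,get_calibration
import cv2,numpy as np
s=ctrl.read_state();print({k:s[k] for k in ('clock','eef_pos','tool_rot','width')})
for n in('scene','side','wrist'):
    c=get_calibration(n);im=get_image(n);cv2.imwrite(f'pics/{n}0.png',im[:,:,::-1]);np.savez(f'pics/{n}0.npz',im=im,K=c['mtx'],D=c['distortion'],T=c['world_from_camera'])
    print(n,np.round(c['world_from_camera'],3).tolist())
E
```

```text
pics
{'clock': 0.0, 'eef_pos': array([230.43463373, 607.11462381, 230.43126145]), 'tool_rot': array([-3.13974870e+00,  1.23816392e-05,  2.77879848e+00]), 'width': 85.44506977834288}
scene [[0.84, -0.322, 0.437, 156.268], [-0.543, -0.513, 0.665, -801.992], [0.009, -0.796, -0.605, 719.564], [0.0, 0.0, 0.0, 1.0]]
side [[-1.0, -0.015, -0.017, 648.439], [0.009, 0.451, -0.892, 699.469], [0.022, -0.892, -0.451, 484.731], [0.0, 0.0, 0.0, 1.0]]
wrist [[0.355, 0.89, 0.285, 157.726], [0.935, -0.338, -0.109, 634.77], [-0.001, 0.305, -0.952, 373.102], [0.0, 0.0, 0.0, 1.0]]
```

View pics/scene0.png

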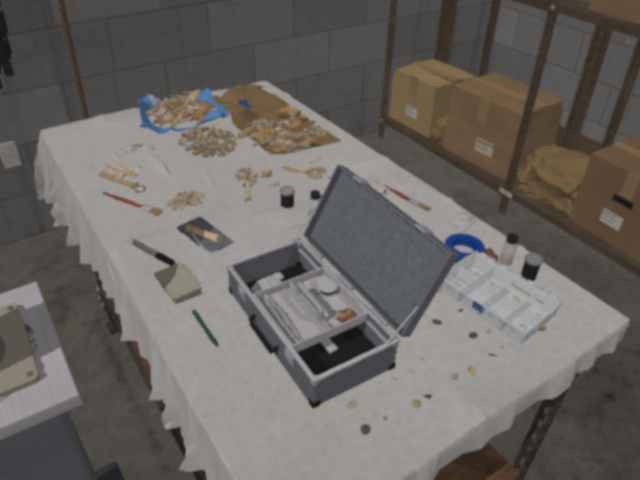

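View pics/side0.png

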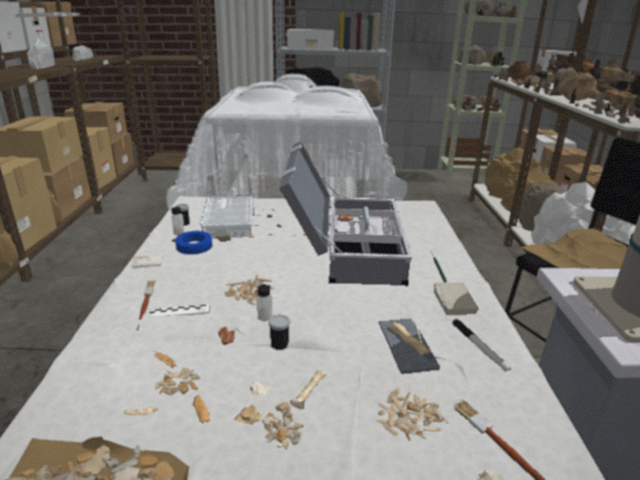

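Run:
```python
import cv2,numpy as np
a=cv2.imread('pics/scene0.png')[230:410,215:455]
b=cv2.imread('pics/side0.png')[185:290,270:420]
c=cv2.imread('pics/side0.png')[305:380,370:450]
r=lambda i,w,h:cv2.resize(i,(w,h),interpolation=cv2.INTER_CUBIC)
cv2.imwrite('pics/a.png',r(a,800,600))
m=np.zeros((600,800,3),np.uint8); m[:350,:500]=r(b,500,350); m[:281,500:800]=r(c,300,281)
d=cv2.imread('pics/wrist0.png'); m[360:600,:320]=r(d,320,240)
cv2.imwrite('pics/b.png',m)
```

```text
(no output)
```

View pics/a.png

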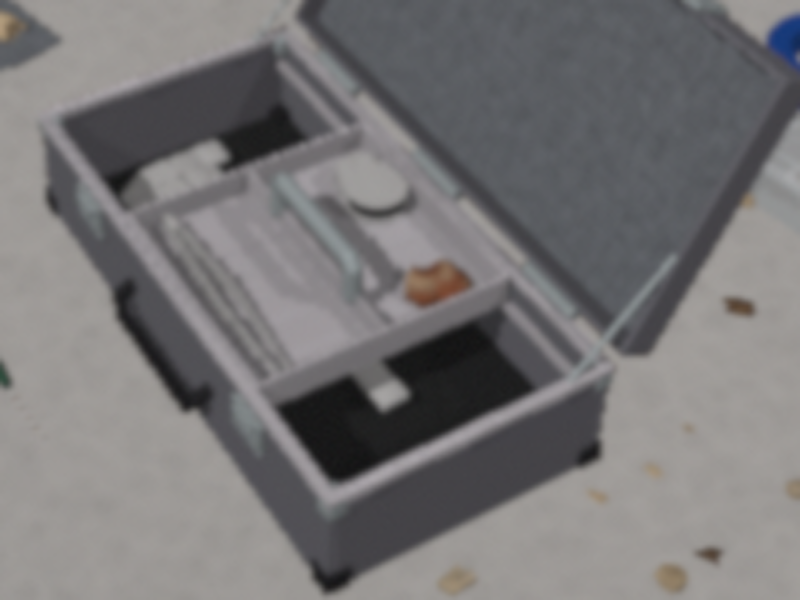

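View pics/b.png

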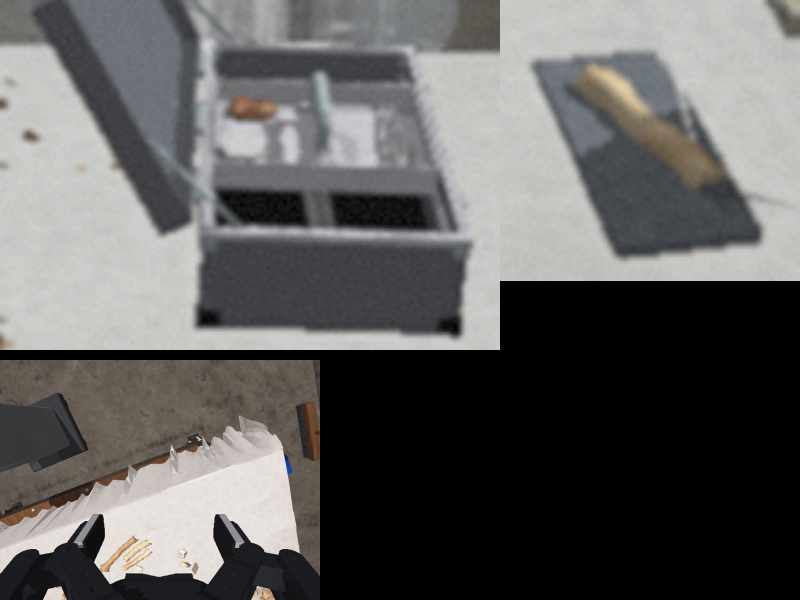

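```bash
cat > h.py <<'E'
import cv2,numpy as np
def load(n):
    z=np.load(f'pics/{n}.npz');return z['im'],z['K'],z['D'],z['T']
def cast(n,px,z):
    _,K,D,T=load(n)
    u=cv2.undistortPoints(np.array(px,float).reshape(-1,1,2),K,D)[:,0]
    d=np.c_[u,np.ones(len(u))]@T[:3,:3].T; o=T[:3,3]
    return o+d*((z-o[2])/d[:,2])[:,None]
def proj(n,P):
    _,K,D,T=load(n);W=np.linalg.inv(T)
    return cv2.projectPoints(np.array(P,float).reshape(-1,1,3),cv2.Rodrigues(W[:3,:3])[0],W[:3,3],K,D)[0][:,0]
def snap(n,tag):
    from cell import get_image,get_calibration
    c=get_calibration(n);im=get_image(n);cv2.imwrite(f'pics/{tag}.png',im[:,:,::-1]);np.savez(f'pics/{tag}.npz',im=im,K=c['mtx'],D=c['distortion'],T=c['world_from_camera'])
E
python3 - <<'E'
from h import *
f=lambda P,s,o:(np.array(P)+.5)/s-.5+o
np.set_printoptions(suppress=True,precision=1)
print('rim scene +y-x,-y-x,-y+x,+y+x\n',cast('scene0',f([[45,122],[330,497],[610,367],[278,45]],10/3,[215,230]),71))
print('beam end',cast('scene0',f([[375,407],[410,390]],10/3,[215,230]),26-4))
print('jaw',cast('scene0',f([[215,142],[130,205],[150,175]],10/3,[215,230]),26))
print('handle',cast('scene0',f([[275,180],[360,265]],10/3,[215,230]),91))
print('rim side +y+x,+y-x\n',cast('side0',f([[203,240],[468,243]],10/3,[270,185]),71))
print('rest',cast('side0',f([[33,62],[157,52],[260,240],[117,257]],3.75,[370,305]),9))
print('bone',cast('side0',f([[85,75],[210,175]],3.75,[370,305]),16))
print('vial',cast('side0',[[264,320],[279,347]],0))
E
```

```text
rim scene +y-x,-y-x,-y+x,+y+x
 [[ 458.3  -85.3   71. ]
 [ 449.4 -380.6   71. ]
 [ 602.9 -388.3   71. ]
 [ 602.6  -95.    71. ]]
beam end [[ 521.  -314.5   22. ]
 [ 542.1 -314.8   22. ]]
jaw [[ 554.2 -103.8   26. ]
 [ 487.2 -124.6   26. ]
 [ 508.6 -108.8   26. ]]
handle [[ 527.6 -211.    91. ]
 [ 529.8 -284.9   91. ]]
rim side +y+x,+y-x
 [[618.1 -63.3  71. ]
 [464.5 -64.4  71. ]]
rest [[535.2  56.7   9. ]
 [475.3  48.    9. ]
 [456.1 176.2   9. ]
 [516.5 186.3   9. ]]
bone [[514.2  75.6  16. ]
 [471.  144.3  16. ]]
vial [[736.7  45.3   0. ]
 [704.6 118.    0. ]]
```

```bash
python3 -m creep '[{"dx":0.4,"dy":-0.55,"dz":0.2,"rz":-0.064,"grip":-1},{"dx":0.4,"dy":-0.55,"dz":0.2,"rz":-0.064,"grip":-1},{"dx":0.4,"dy":-0.55,"dz":0.2,"rz":-0.064,"grip":-1},{"dx":0.4,"dy":-0.55,"dz":0.2,"rz":-0.064,"grip":-1},{"dx":0.4,"dy":-0.55,"dz":0.2,"rz":-0.064,"grip":-1}]'
python3 -m creep '[{"dx":0.3,"dy":-0.65,"dz":0.05,"rz":-0.064,"grip":-1},{"dx":0.3,"dy":-0.65,"dz":0.05,"rz":-0.064,"grip":-1},{"dx":0.3,"dy":-0.65,"dz":0.05,"rz":-0.064,"grip":-1},{"dx":0.3,"dy":-0.65,"dz":0.05,"rz":-0.064,"grip":-1},{"dx":0.3,"dy":-0.65,"dz":0.05,"rz":-0.064,"grip":-1}]'
```

```text
$[0]: bad value
$[0]: bad value
```

```bash
python3 -m creep '[{"dx":0.4,"dy":-0.55,"dz":0.2,"rx":0,"ry":0,"rz":-0.064,"grip":-1},{"dx":0.4,"dy":-0.55,"dz":0.2,"rx":0,"ry":0,"rz":-0.064,"grip":-1},{"dx":0.4,"dy":-0.55,"dz":0.2,"rx":0,"ry":0,"rz":-0.064,"grip":-1},{"dx":0.4,"dy":-0.55,"dz":0.2,"rx":0,"ry":0,"rz":-0.064,"grip":-1},{"dx":0.4,"dy":-0.55,"dz":0.2,"rx":0,"ry":0,"rz":-0.064,"grip":-1}]'
```

```text
clock: 0.78
eef_pos: [393.1, 384.4, 312.4]
tool_rot: [3.141, 0.001, 2.372]
force: [0.3, 0.4, 0.3]
width: 85.2
gripper_force: 0.0
```

```bash
python3 -m creep '[{"dx":0.3,"dy":-0.65,"dz":0.05,"rx":0,"ry":0,"rz":-0.064,"grip":-1},{"dx":0.3,"dy":-0.65,"dz":0.05,"rx":0,"ry":0,"rz":-0.064,"grip":-1},{"dx":0.3,"dy":-0.65,"dz":0.05,"rx":0,"ry":0,"rz":-0.064,"grip":-1},{"dx":0.3,"dy":-0.65,"dz":0.05,"rx":0,"ry":0,"rz":-0.064,"grip":-1},{"dx":0.3,"dy":-0.65,"dz":0.05,"rx":0,"ry":0,"rz":-0.064,"grip":-1}]'
python3 -c "
from h import *;snap('wrist','w1')"
python3 -m creep '[{"dx":0.05,"dy":-0.76,"dz":0,"rx":0,"ry":0,"rz":-0.064,"grip":-1},{"dx":0.05,"dy":-0.76,"dz":0,"rx":0,"ry":0,"rz":-0.064,"grip":-1},{"dx":0.05,"dy":-0.76,"dz":0,"rx":0,"ry":0,"rz":-0.064,"grip":-1},{"dx":0.05,"dy":-0.76,"dz":0,"rx":0,"ry":0,"rz":-0.064,"grip":-1},{"dx":0.05,"dy":-0.76,"dz":0,"rx":0,"ry":0,"rz":-0.064,"grip":-1}]'
sleep 0; python3 -c "
from h import *;snap('wrist','w2')
a=cv2.imread('pics/w1.png');b=cv2.imread('pics/w2.png')
m=np.zeros((600,800,3),np.uint8);m[:300,:400]=cv2.resize(a,(400,300));m[:]=cv2.resize(b,(800,600));m[450:,:200]=cv2.resize(a,(200,150));cv2.imwrite('pics/m.png',m)"
```

```text
clock: 1.4
eef_pos: [511.6, 124.0, 331.6]
tool_rot: [3.141, 0.001, 1.971]
force: [0.7, 1.0, -0.6]
width: 85.8
gripper_force: 0.0
clock: 2.08
eef_pos: [530.4, -178.2, 331.2]
tool_rot: [-3.142, 0.0, 1.572]
force: [0.6, -0.6, 0.7]
width: 85.5
gripper_force: 0.0
```

View pics/m.png

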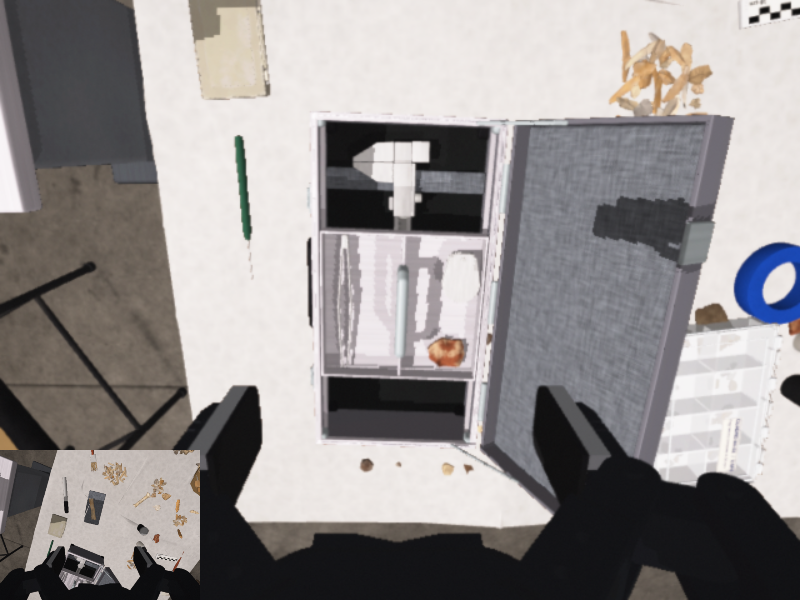

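Run:
```python
from h import *
np.set_printoptions(suppress=True,precision=1)
f=lambda P:(np.array(P)+.5)/1.25-.5
c=lambda P,z,n='w2':print(cast(n,f(P),z)[:,:2].tolist().__str__()) 
print('rim outer +y-x,+y+x,-y-x,-y+x');r=cast('w2',f([[312,113],[506,121],[318,444],[480,446]]),71);print(r)
print('handle',cast('w2',f([[403,265],[402,356]]),90))
print('jaw edge',cast('w2',f([[392,142],[430,142],[430,163],[354,158]]),26))
print('beam L,R at rows 215',cast('w2',f([[396,222],[412,222]]),22))
print('tray edges',cast('w2',f([[405,232],[400,377]]),69))
im,K,D,T=load('w1')
# rest mask in w1
hsv=cv2.cvtColor(im,cv2.COLOR_RGB2HSV);
roi=np.zeros(im.shape[:2],np.uint8);roi[110:260,250:350]=1
c=(np.array([[93,505]])/200*640);print('w1 rest approx px', (93/200*640,(508-450)/150*480))
m=((hsv[...,2]<130)&(hsv[...,1]<90)&(roi>0)).astype(np.uint8)
cs,_=cv2.findContours(m,0,2);k=max(cs,key=cv2.contourArea);hull=cv2.convexHull(k)
q=cv2.approxPolyDP(hull,6,True)[:,0];print(q.tolist());P=cast('w1',q,9);print(P)
R=cv2.minAreaRect(cast('w1',hull[:,0],9)[:,:2].astype(np.float32));print(R)
cv2.imwrite('pics/rest.png',cv2.resize(im[100:270,230:370,::-1],None,fx=3,fy=3,interpolation=2))
```

```text
rim outer +y-x,+y+x,-y-x,-y+x
[[ 462.7  -73.2   71. ]
 [ 618.1  -79.    71. ]
 [ 452.2 -380.3   71. ]
 [ 613.4 -382.6   71. ]]
handle [[ 535.6 -193.3   90. ]
 [ 535.1 -275.8   90. ]]
jaw edge [[ 526.1  -95.    26. ]
 [ 560.3  -94.9   26. ]
 [ 560.7 -113.3   26. ]
 [ 491.5 -108.9   26. ]]
beam L,R at rows 215 [[ 529.7 -167.7   22. ]
 [ 544.9 -167.7   22. ]]
tray edges [[ 537.5 -169.3   69. ]
 [ 533.5 -307.2   69. ]]
w1 rest approx px (297.6, 185.6)
[[288, 129], [338, 142], [314, 239], [269, 228]]
[[454.3 170.8   9. ]
 [514.8 180.    9. ]
 [535.4  56.8   9. ]
 [476.8  48.1   9. ]]
((493.7594909667969, 112.92518615722656), (64.53340148925781, 128.62867736816406), 9.338276863098145)
```

```bash
python3 -m creep '[{"dx":0.0125,"dy":-0.15,"dz":-0.5,"rx":0,"ry":0,"rz":-0.0055,"grip":0},{"dx":0.0125,"dy":-0.15,"dz":-0.5,"rx":0,"ry":0,"rz":-0.0055,"grip":0},{"dx":0.0125,"dy":-0.15,"dz":-0.5,"rx":0,"ry":0,"rz":-0.0055,"grip":0},{"dx":0.0125,"dy":-0.15,"dz":-0.5,"rx":0,"ry":0,"rz":-0.0055,"grip":0},{"dx":0.0125,"dy":-0.15,"dz":-0.5,"rx":0,"ry":0,"rz":-0.0055,"grip":0}]'
python3 -c "
from cell import ctrl;s=ctrl.read_state();print(s['eef_pos'],s['tool_rot'],s['width'])"
```

```text
clock: 2.75
eef_pos: [534.3, -235.8, 129.4]
tool_rot: [-3.137, -0.001, 1.537]
force: [-0.4, 0.3, -0.2]
width: 42.8
gripper_force: 0.0
[ 534.29692365 -235.78286673  129.37679366] [-3.13743001e+00 -1.35008060e-03  1.53700097e+00] 42.8085361655532
```

Down to z≈75 and close.

```bash
python3 -m creep '[{"dx":0.003,"dy":-0.005,"dz":-0.1,"rx":0,"ry":0,"rz":0,"grip":0},{"dx":0.003,"dy":-0.005,"dz":-0.137,"rx":0,"ry":0,"rz":0,"grip":0},{"dx":0.003,"dy":-0.005,"dz":-0.137,"rx":0,"ry":0,"rz":0,"grip":0},{"dx":0.003,"dy":-0.005,"dz":-0.137,"rx":0,"ry":0,"rz":0,"grip":1},{"dx":0.003,"dy":-0.005,"dz":-0.137,"rx":0,"ry":0,"rz":0,"grip":1}]'
python3 -m creep '[{"dx":0,"dy":0,"dz":0,"rx":0,"ry":0,"rz":0,"grip":1},{"dx":0,"dy":0,"dz":0,"rx":0,"ry":0,"rz":0,"grip":1},{"dx":0,"dy":0,"dz":0,"rx":0,"ry":0,"rz":0,"grip":1},{"dx":0,"dy":0,"dz":0,"rx":0,"ry":0,"rz":0,"grip":1},{"dx":0,"dy":0,"dz":0,"rx":0,"ry":0,"rz":0,"grip":1}]'
```

```text
clock: 3.38
eef_pos: [534.0, -238.4, 77.8]
tool_rot: [-3.137, -0.001, 1.538]
force: [-3.6, 0.7, 15.4]
width: 7.8
gripper_force: 58.0
clock: 4.0
eef_pos: [534.1, -238.5, 77.9]
tool_rot: [-3.138, -0.001, 1.537]
force: [-7.2, 0.7, 7.6]
width: 7.8
gripper_force: 58.7
```

```bash
python3 -m creep '[{"dx":-0.001,"dy":-0.034,"dz":0,"rx":0,"ry":0,"rz":0,"grip":1},{"dx":-0.003,"dy":-0.08,"dz":0,"rx":0,"ry":0,"rz":0,"grip":1},{"dx":-0.005,"dy":-0.13,"dz":0,"rx":0,"ry":0,"rz":0,"grip":1},{"dx":-0.006,"dy":-0.16,"dz":0,"rx":0,"ry":0,"rz":0,"grip":1},{"dx":-0.006,"dy":-0.17,"dz":0,"rx":0,"ry":0,"rz":0,"grip":1}]'
python3 -m creep '[{"dx":0,"dy":0,"dz":0,"rx":0,"ry":0,"rz":0,"grip":1},{"dx":0,"dy":0,"dz":0,"rx":0,"ry":0,"rz":0,"grip":1},{"dx":0,"dy":0,"dz":0,"rx":0,"ry":0,"rz":0,"grip":1},{"dx":0,"dy":0,"dz":0,"rx":0,"ry":0,"rz":0,"grip":1},{"dx":0,"dy":0,"dz":0,"rx":0,"ry":0,"rz":0,"grip":1}]'
```

```text
clock: 4.62
eef_pos: [531.6, -307.6, 77.9]
tool_rot: [-3.138, -0.0, 1.536]
force: [-7.0, 1.7, 8.3]
width: 7.3
gripper_force: 59.5
clock: 5.25
eef_pos: [531.5, -307.7, 77.9]
tool_rot: [-3.138, 0.001, 1.536]
force: [-6.2, -0.8, 5.7]
width: 7.7
gripper_force: 59.3
```

```bash
python3 -m creep '[{"dx":0,"dy":0,"dz":0,"rx":0,"ry":0,"rz":0,"grip":0},{"dx":0,"dy":0,"dz":0,"rx":0,"ry":0,"rz":0,"grip":0},{"dx":0,"dy":0,"dz":0.12,"rx":0,"ry":0,"rz":0,"grip":0},{"dx":0,"dy":0.1,"dz":0.25,"rx":0,"ry":0,"rz":0,"grip":0},{"dx":0,"dy":0.2,"dz":0.35,"rx":0,"ry":0,"rz":0,"grip":0}]'
python3 -m creep '[{"dx":0.005,"dy":0.15,"dz":0.06,"rx":0,"ry":0,"rz":0,"grip":0},{"dx":0.005,"dy":0.15,"dz":0.06,"rx":0,"ry":0,"rz":0,"grip":0},{"dx":0.005,"dy":0.15,"dz":0.06,"rx":0,"ry":0,"rz":0,"grip":0},{"dx":0.005,"dy":0.15,"dz":0.06,"rx":0,"ry":0,"rz":0,"grip":0},{"dx":0.005,"dy":0.15,"dz":0.06,"rx":0,"ry":0,"rz":0,"grip":0}]'
python3 -c "
from h import *;snap('wrist','w3');b=cv2.imread('pics/w3.png');cv2.imwrite('pics/w3b.png',cv2.resize(b,(800,600)))"
```

```text
clock: 5.88
eef_pos: [535.2, -225.9, 218.6]
tool_rot: [3.139, 0.001, 1.537]
force: [0.3, 0.3, 0.3]
width: 42.8
gripper_force: 0.0
clock: 6.5
eef_pos: [535.9, -167.8, 240.0]
tool_rot: [-3.141, 0.0, 1.535]
force: [1.1, -0.0, -0.3]
width: 42.5
gripper_force: 0.0
```

View pics/w3b.png

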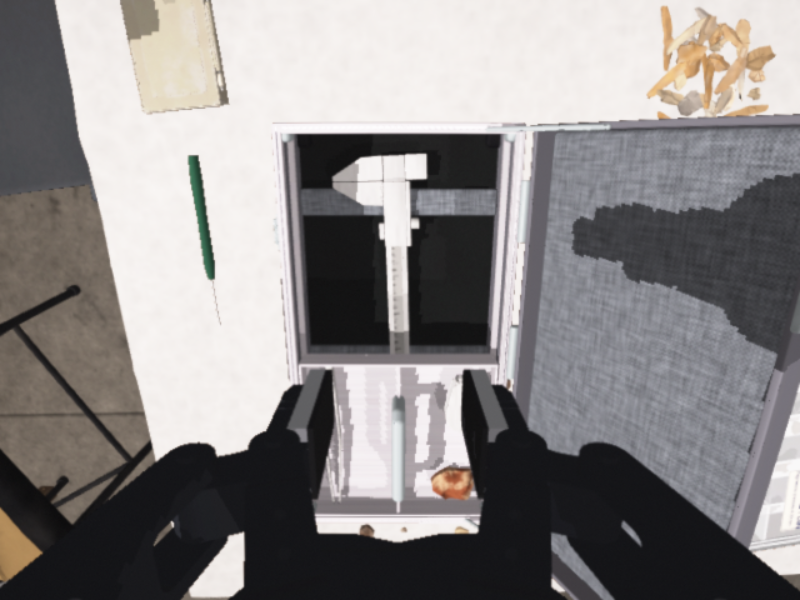

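Run:
```python
from h import *
np.set_printoptions(suppress=True,precision=1)
f=lambda P:(np.array(P)+.5)/1.25-.5
print('tray edge z69',cast('w3',f([[300,366],[495,365]]),69)[:,:2])
print('rim +y outer/inner z71',cast('w3',f([[275,124],[298,134],[502,134]]),71)[:,:2])
print('beam r330, r260',cast('w3',f([[389,330],[409,330],[387,260],[408,260]]),22)[:,:2])
print('jaw end',cast('w3',f([[358,156],[427,153],[427,178],[333,183]]),26)[:,:2])
print('head end',cast('w3',f([[397,246]]),26)[:,:2])
im=load('w3')[0];g=cv2.cvtColor(im,cv2.COLOR_RGB2GRAY)
for r in(205,225,245,260):
    x=np.arange(295,345);w=g[r,295:345]>100;print(r,x[w].min(),x[w].max(),cast('w3',[[x[w].min()-.5,r],[x[w].max()+.5,r]],22)[:,:2].tolist())
```

```text
tray edge z69 [[ 462.6 -238.9]
 [ 604.7 -243.1]]
rim +y outer/inner z71 [[463.5 -72.6]
 [477.3 -79.1]
 [604.7 -83.7]]
beam r330, r260 [[ 527.1 -231.4]
 [ 543.4 -232. ]
 [ 528.  -173. ]
 [ 544.3 -173.6]]
jaw end [[ 510.4  -94.4]
 [ 560.3  -94.1]
 [ 559.9 -111.7]
 [ 490.9 -112.8]]
head end [[ 536.2 -161.5]]
205 309 325 [[527.1132638870657, -170.11365294267995], [543.5975961324785, -170.7048120814377]]
225 310 326 [[527.2287328339845, -190.2695595460984], [543.9830543145349, -190.86948435847114]]
245 310 326 [[526.3439924614181, -211.06211319687117], [543.3814518086843, -211.67158116475287]]
260 311 326 [[526.6744066061138, -227.16330026425368], [542.918041810802, -227.7440414965377]]
```

```bash
python3 -m creep '[{"dx":0,"dy":-0.028,"dz":-0.12,"rx":0,"ry":0,"rz":0,"grip":-0.1},{"dx":0,"dy":-0.028,"dz":-0.27,"rx":0,"ry":0,"rz":0,"grip":-0.1},{"dx":0,"dy":-0.028,"dz":-0.4,"rx":0,"ry":0,"rz":0,"grip":-0.1},{"dx":0,"dy":-0.028,"dz":-0.45,"rx":0,"ry":0,"rz":0,"grip":-0.1},{"dx":0,"dy":-0.028,"dz":-0.45,"rx":0,"ry":0,"rz":0,"grip":-0.1}]'
```

```text
clock: 7.18
eef_pos: [534.9, -177.9, 58.7]
tool_rot: [-3.138, -0.001, 1.536]
force: [-1.5, -0.2, 0.7]
width: 46.7
gripper_force: 0.0
```

```bash
python3 -m creep '[{"dx":0.001,"dy":-0.003,"dz":-0.04,"rx":0,"ry":0,"rz":0,"grip":-0.1},{"dx":0.001,"dy":-0.003,"dz":-0.08,"rx":0,"ry":0,"rz":0,"grip":-0.1},{"dx":0.001,"dy":-0.003,"dz":-0.11,"rx":0,"ry":0,"rz":0,"grip":-0.1},{"dx":0.001,"dy":-0.003,"dz":-0.11,"rx":0,"ry":0,"rz":0,"grip":-0.1},{"dx":0.001,"dy":-0.003,"dz":-0.11,"rx":0,"ry":0,"rz":0,"grip":-0.1}]'
python3 -m creep '[{"dx":0,"dy":0,"dz":0,"rx":0,"ry":0,"rz":0,"grip":0.4},{"dx":0,"dy":0,"dz":0,"rx":0,"ry":0,"rz":0,"grip":1},{"dx":0,"dy":0,"dz":0,"rx":0,"ry":0,"rz":0,"grip":1},{"dx":0,"dy":0,"dz":0,"rx":0,"ry":0,"rz":0,"grip":1},{"dx":0,"dy":0,"dz":0,"rx":0,"ry":0,"rz":0,"grip":1}]'
```

```text
clock: 7.8
eef_pos: [537.1, -178.8, 16.7]
tool_rot: [3.141, 0.0, 1.538]
force: [0.1, -0.6, -0.0]
width: 47.2
gripper_force: 0.0
clock: 8.43
eef_pos: [537.0, -178.7, 17.2]
tool_rot: [3.141, -0.0, 1.538]
force: [-0.4, 0.8, 6.0]
width: 13.3
gripper_force: 58.6
```

```bash
python3 -m creep '[{"dx":0,"dy":0,"dz":0,"rx":0,"ry":0,"rz":0,"grip":0.4},{"dx":0,"dy":0,"dz":0,"rx":0,"ry":0,"rz":0,"grip":0.4},{"dx":-0.003,"dy":0,"dz":-0.01,"rx":0,"ry":0,"rz":0,"grip":0.4},{"dx":-0.003,"dy":0,"dz":-0.01,"rx":0,"ry":0,"rz":0,"grip":0.4},{"dx":-0.003,"dy":0,"dz":-0.01,"rx":0,"ry":0,"rz":0,"grip":0.4}]'
python3 -m creep '[{"dx":0,"dy":0,"dz":0,"rx":0,"ry":0,"rz":0,"grip":1},{"dx":0,"dy":0,"dz":0,"rx":0,"ry":0,"rz":0,"grip":1},{"dx":0,"dy":0,"dz":0,"rx":0,"ry":0,"rz":0,"grip":1},{"dx":0,"dy":0,"dz":0,"rx":0,"ry":0,"rz":0,"grip":1},{"dx":0,"dy":0,"dz":0,"rx":0,"ry":0,"rz":0,"grip":1}]'
```

```text
clock: 9.05
eef_pos: [535.6, -178.7, 12.3]
tool_rot: [-3.141, -0.0, 1.538]
force: [-0.1, -1.1, -0.1]
width: 25.6
gripper_force: 0.0
clock: 9.68
eef_pos: [535.8, -178.8, 12.7]
tool_rot: [3.141, 0.0, 1.538]
force: [-0.1, -0.0, 4.4]
width: 13.5
gripper_force: 58.7
```

```bash
python3 -m creep '[{"dx":0,"dy":0,"dz":0.025,"rx":0.0125,"ry":0,"rz":0,"grip":1},{"dx":0,"dy":-0.002,"dz":0.05,"rx":0.025,"ry":-0.001,"rz":0,"grip":1},{"dx":0,"dy":-0.006,"dz":0.075,"rx":0.0375,"ry":-0.001,"rz":0,"grip":1},{"dx":0,"dy":-0.012,"dz":0.1,"rx":0.05,"ry":-0.002,"rz":0,"grip":1},{"dx":0,"dy":-0.012,"dz":0.1,"rx":0.05,"ry":-0.002,"rz":0,"grip":1}]'
python3 -c "
from h import *;snap('wrist','w4');snap('scene','s4')
m=np.zeros((600,800,3),np.uint8);m[:300,:400]=cv2.resize(cv2.imread('pics/w4.png'),(400,300));m[:,400:]=cv2.resize(cv2.imread('pics/s4.png')[170:410,230:390],(400,600),interpolation=2);cv2.imwrite('pics/m4.png',m)"
```

```text
clock: 10.3
eef_pos: [535.2, -186.6, 52.1]
tool_rot: [3.139, -0.312, 1.534]
force: [0.6, -0.1, -1.1]
width: 13.4
gripper_force: 58.7
```

View pics/m4.png

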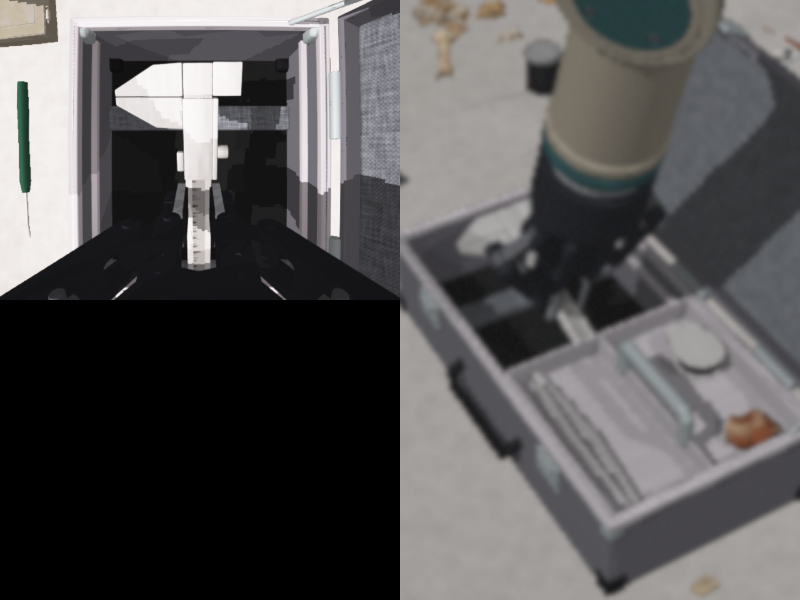

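Run:
```python
from h import *
t=0.312
def P(x,s,h): # s along beam from grip, h above underside
    return [535.5+x, -188.3+s*np.cos(t)-h*np.sin(t), 57.3+s*np.sin(t)+h*np.cos(t)]
print('pred',proj('w4',[P(24,84.3,8),P(-24-22,71,8),P(0,17.5,8)])/1.6)
t=0;
```

```text
pred [[239.59558834  59.61307226]
 [107.74948319  91.34255704]
 [197.78859827 179.99646922]]
```

```bash
python3 -m creep '[{"dx":0.001,"dy":0.04,"dz":0.013,"rx":0,"ry":0,"rz":0,"grip":1},{"dx":0.003,"dy":0.09,"dz":0.029,"rx":0,"ry":0,"rz":0,"grip":1},{"dx":0.005,"dy":0.14,"dz":0.045,"rx":0,"ry":0,"rz":0,"grip":1},{"dx":0.007,"dy":0.19,"dz":0.062,"rx":0,"ry":0,"rz":0,"grip":1},{"dx":0.008,"dy":0.22,"dz":0.072,"rx":0,"ry":0,"rz":0,"grip":1}]'
python3 -m creep '[{"dx":0.001,"dy":0.02,"dz":0.02,"rx":0,"ry":0,"rz":0,"grip":1},{"dx":0.001,"dy":0.03,"dz":0.1,"rx":0,"ry":0,"rz":0,"grip":1},{"dx":0.001,"dy":0.03,"dz":0.19,"rx":0,"ry":0,"rz":0,"grip":1},{"dx":0.001,"dy":0.03,"dz":0.28,"rx":0,"ry":0,"rz":0,"grip":1},{"dx":0.001,"dy":0.03,"dz":0.28,"rx":0,"ry":0,"rz":0,"grip":1}]'
```

```text
clock: 11.02
eef_pos: [539.1, -93.1, 82.1]
tool_rot: [3.139, -0.315, 1.54]
force: [0.4, -0.6, -1.7]
width: 14.2
gripper_force: 58.7
clock: 11.65
eef_pos: [541.1, -84.6, 196.2]
tool_rot: [3.133, -0.312, 1.539]
force: [-0.4, -0.4, -1.3]
width: 13.8
gripper_force: 58.8
```

Run:
```python
from cell import ctrl
from scipy.spatial.transform import Rotation as R
import numpy as np
s=ctrl.read_state();a=R.from_euler('xyz',s['tool_rot'])
print((R.from_euler('xyz',[np.pi,0,1.731])*a.inv()).as_rotvec()/2/np.pi)
```

```text
[-0.049775   -0.00185115  0.03050714]
```

```bash
python3 -m creep '[{"dx":-0.02,"dy":0.11,"dz":0,"rx":-0.01,"ry":0,"rz":0.006,"grip":1},{"dx":-0.04,"dy":0.23,"dz":0,"rx":-0.02,"ry":-0.001,"rz":0.012,"grip":1},{"dx":-0.06,"dy":0.36,"dz":-0.05,"rx":-0.03,"ry":-0.001,"rz":0.018,"grip":1},{"dx":-0.08,"dy":0.48,"dz":-0.1,"rx":-0.04,"ry":-0.001,"rz":0.024,"grip":1},{"dx":-0.099,"dy":0.567,"dz":-0.15,"rx":-0.05,"ry":-0.002,"rz":0.0305,"grip":1}]'
python3 -m creep '[{"dx":0,"dy":0,"dz":-0.05,"rx":0,"ry":0,"rz":0,"grip":1},{"dx":0,"dy":0,"dz":-0.1,"rx":0,"ry":0,"rz":0,"grip":1},{"dx":0,"dy":0,"dz":-0.15,"rx":0,"ry":0,"rz":0,"grip":1},{"dx":0,"dy":0,"dz":-0.15,"rx":0,"ry":0,"rz":0,"grip":1},{"dx":0,"dy":0,"dz":-0.15,"rx":0,"ry":0,"rz":0,"grip":1}]'
python3 -c "
from h import *;snap('side','d5');snap('scene','s5');snap('wrist','w5')
m=np.zeros((600,800,3),np.uint8);r=lambda n,a,b,c,d:cv2.resize(cv2.imread(f'pics/{n}.png')[a:b,c:d],(400,300),interpolation=2)
m[:300,:400]=r('w5',0,480,0,640);m[:300,400:]=r('d5',240,420,300,540);m[300:,:400]=r('s5',160,310,130,330);cv2.imwrite('pics/m5.png',m)"
```

```text
clock: 12.28
eef_pos: [498.8, 145.4, 132.1]
tool_rot: [-3.136, 0.001, 1.733]
force: [0.6, -0.6, -1.3]
width: 13.3
gripper_force: 58.8
clock: 12.9
eef_pos: [499.7, 143.0, 73.4]
tool_rot: [-3.136, -0.0, 1.73]
force: [0.0, 0.6, -1.3]
width: 13.6
gripper_force: 58.8
```

View pics/m5.png

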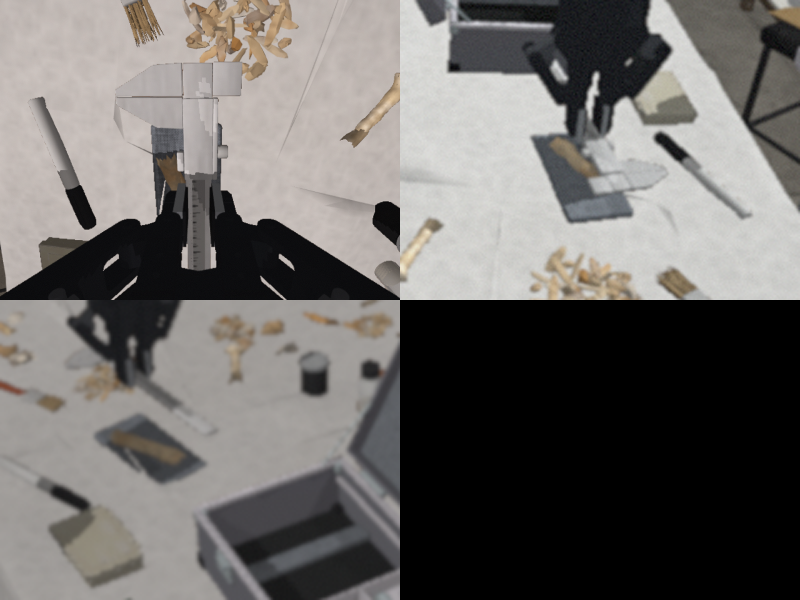

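The caliper sits in the gripper exactly as before (jaw corner at about (243,62) in the wrist quarter). It is level over the rest, with the bone and vial undisturbed.

```bash
python3 -c "
from cell import ctrl;print(ctrl.finish_job())"
```

```text
the job is handed in; nothing more can be done
None
```

The job is handed in at about 13 s of the 51 s allowed (no verdict came back): the tray is at the far end, and the caliper came out jaws first and is held flat about 75 mm above the table, centred over the rest by my measurements, with the bone and vial looking untouched in the last pictures.

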